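# Count along the rack and push the pot into the third bay

## Task

Starting at the end of the rack where the brass candlestick stands, run a fingertip along the top of the front rail, over the first and second bays to the third, to count them off. Then push the blue-banded wooden pot that stands in front of the rack across the table and into that third bay, until the whole pot is in, past the front ends of the dividers. Only push the pot, gently: do not grip, lift or tip it, and leave everything else where it stands.

Things in the scene. Friction and masses are not known exactly. Their poses are not given: they have to be found in the camera images.
- rack: Dark wooden rack fixed to the table, 430 wide, 100 deep, 90 high: seven dividers 10 thick, 70 apart, make six bays 60 wide, open in front and on top, floored by the table. Origin: table height, mid width, at the rounded front ends of the dividers; x points into the bays, y along the rack to the robot's left; yaw within 0.12 rad. Dividers are 46 high to x = 35, then 76. Back stop at x = 88.
- rail_a: The front rail over one bay, first of six from the rack's +y (left) end. Origin: middle of the bay, on the rail's top face, midway of its depth (rack frame x 42, y +175, z 90). 70 long, axes as the rack. The rail is straight and smooth, 16 deep (rack x 34 to 50), 14 thick, underside at z 76: a pot passes beneath it, an upright finger does not.
- rail_b: The front rail over one bay, second of six from the rack's +y (left) end. Origin: middle of the bay, on the rail's top face, midway of its depth (rack frame x 42, y +105, z 90). 70 long, axes as the rack. The rail is straight and smooth, 16 deep (rack x 34 to 50), 14 thick, underside at z 76: a pot passes beneath it, an upright finger does not.
- rail_c: The front rail over one bay, third of six from the rack's +y (left) end. Origin: middle of the bay, on the rail's top face, midway of its depth (rack frame x 42, y +35, z 90). 70 long, axes as the rack. The rail is straight and smooth, 16 deep (rack x 34 to 50), 14 thick, underside at z 76: a pot passes beneath it, an upright finger does not.
- rail_d: The front rail over one bay, fourth of six from the rack's +y (left) end. Origin: middle of the bay, on the rail's top face, midway of its depth (rack frame x 42, y -35, z 90). 70 long, axes as the rack. The rail is straight and smooth, 16 deep (rack x 34 to 50), 14 thick, underside at z 76: a pot passes beneath it, an upright finger does not.
- rail_e: The front rail over one bay, fifth of six from the rack's +y (left) end. Origin: middle of the bay, on the rail's top face, midway of its depth (rack frame x 42, y -105, z 90). 70 long, axes as the rack. The rail is straight and smooth, 16 deep (rack x 34 to 50), 14 thick, underside at z 76: a pot passes beneath it, an upright finger does not.
- rail_f: The front rail over one bay, sixth of six from the rack's +y (left) end. Origin: middle of the bay, on the rail's top face, midway of its depth (rack frame x 42, y -175, z 90). 70 long, axes as the rack. The rail is straight and smooth, 16 deep (rack x 34 to 50), 14 thick, underside at z 76: a pot passes beneath it, an upright finger does not.
- pot: The pot to push: turned wooden lidded pot, brown with a blue band and blue lid, an upright cylinder 50 in diameter and 50 high under a 47 wide, 7 high lid and a 14 wide, 9 high knob (66 in all), about 110 g, loose on the table on the robot's side of the rack. Origin: centre of its underside, z up. It slides, without tipping, when pushed below 25 mm height.
- candlestick: Brass candlestick, the only one, 110 high, foot 72 in diameter, loose, beside one end of the rack with one of the three other wares; in rack frame about x 60, y +275 or -275, or x -30, y +285 or -285. Its end of the rack is the one to count from. Origin: centre of its underside.
- mug: Blue stoneware mug, 80 high, 68 in diameter, handle at +y, loose, beside an end of the rack. Leave alone. Origin: centre of its underside.
- stock_1: Dark wooden pot with a brass band, same shape and size as the pot to push, standing in the first, second or fifth bay from the rack's +y end. Leave alone. Origin: centre of its underside.
- stock_2: Terracotta-coloured pot with a copper band, same shape and size as the pot to push, standing in the first, second or fifth bay from the rack's +y end. Leave alone. Origin: centre of its underside.
- stock_3: Brown pot with a dark lid and a red band, same shape and size as the pot to push, standing in the first, second or fifth bay from the rack's +y end. Leave alone. Origin: centre of its underside.
- bowl: Pale wooden bowl, 130 in diameter, 55 high, to the left of the work. Leave alone. Origin: centre of its underside.
- shaker: Dark turned wooden shaker, 52 in diameter, 102 high, loose, beside an end of the rack. Leave alone. Origin: centre of its underside.
- vase: White ceramic bud vase, 60 in diameter, 95 high, loose, beside an end of the rack. Leave alone. Origin: centre of its underside.
Not all that is in view belongs to the job. Several things have the shape of the candlestick; the one meant has the colours described above. What is shaped like the pot but turquoise is not meant.

How it is judged:
By the outcome, as a careful person would: the job done as asked, in the order asked, and still so for the second after the job is handed in, with the robot touching nothing.
It also fails if it takes over 67 s, if anything falls off the work surface, if the arm or the gripper's body presses on something with over 40 N, if the wrist force passes 120 N, or if a joint passes its speed limit or range.

## Robot

A 6-joint arm with a two-finger parallel gripper is mounted at the origin on the work surface. World frame = base frame: x ahead of the robot, y to its left, z up, the work surface at z = 0. Lengths are in m, angles in degrees, forces in N, time in s.
With the tool pointing down it reaches from about 0.35 to 0.875 m from the base axis. Payload 4.2 kg.
Tool frame: the origin (TCP) lies on the centre line of the jaws, within the pads' length; the fingertips stand 19 mm ahead of it and the grasp point (between the pads) is the TCP; x points along the fingers, y is the direction in which the jaws open and shut, and the axes are right-handed (so a half turn about x gives the same grasp; the last joint's range is limited). The gripper opens to 87 mm and grips with 3 to 60 N. Pads are 19 mm wide; open, the fingers measure 117 mm over their backs; the gripper's body (75 mm by 190 mm) begins 51 mm behind the grasp point.
Start: joints at [-62.017, 22.042, 0.453, 0, -68.411, -14.817], TCP at [0.142, -0.609, 0.242] pointing down, gripper open.
Joint ranges: [-179.83, 179.83], [-69.29, 118.12], [-61.27, 80.66], [-181.25, 117.63], [-171.15, -9.14], [-177.46, 177.46]. Speed limits (degrees/s): [159.86, 159.86, 180, 180, 180, 180].

## Interface

Orientations are given as a 3x3 rotation matrix whose columns are the frame's x, y, z axes.
In Python, from station import * gives the robot as it stands.
- The arm moves only by the shell command python3 -m creep 'ROWS'. ROWS is JSON, a list of rows, each a list of 5 numbers: the opening, from 0 (shut) to 1 (fully open), then the shift along the world's x, y, z in mm, then the turn about the world's z in rad. In form: [[jaw, x, y, z, turn], ...]. A call has exactly 8 rows; each row is the pose to reach, as a shift and turn from the pose measured when the call began; what a row does not reach only later rows make up. A row lasts 1/10 s, in which the tool goes at most 50 mm and 8.59 degrees, less where a joint would pass 70% of its speed; a pose out of reach is approached as far as the arm can. A call with a gripper value outside its range is refused whole. The fingers move at their own pace and stop on an object; the grip force is fixed at half the most. Time passes only in rows, so rows that repeat a pose let the fingers close, or fill a call up. It gives the time, the measured TCP pose, the force and the opening at its end, in the units of the state.
- sense(): the state, without advancing time (a new reading comes with each control period).
- capture(name): name is "scene" or "side" or "wrist"; returns a dict with "image" (420x560x3 uint8, blue, green, red), "z_map" (420x560 float32, m along the optical axis (not along the pixel's ray), 0 where there is no reading), "mtx" (3x3 intrinsics, pixels), "k1" (the pictures are not rectified: a ray, as slopes to the right and down, at radius r is drawn at 1 + k1 r^2 times it, then the intrinsics apply), "eye" and "attitude" of the camera in the world. Camera axes: x right, y up, looking along -z (the intrinsics and any distortion apply to the point x, -y, -z); pixel columns grow to the right and rows downward; lengths in m; the calibration is good to about 2 mm. A picture is of the moment at which its call begins.
- finish_job(): hands the job in, once; it reports no verdict.
Trained networks look in a picture, given as the dict that the camera call returned (one of the last four; its "shot" number tells which), for a name from the list of things; names that differ only in an ending like _2 or _b are one class to them, and where a whole thing is asked for, a point or a joint stands for the part that bears it (a point fixed in the world has none). Each returns a list of dicts, best first, with "confidence" (0 to 1); they miss things now and then, are a little off and sometimes report something else, mostly with a low value. They report only what shows in the picture. A call takes as long as a camera call. They do not tell look-alikes from the thing itself.
- look_for(picture, thing): "box" ([left, top, right, bottom] in pixels, round what is visible of it).
- mark_of(picture, thing): "centre" ([column, row] in pixels: a listed point, or the origin of a listed thing).
The state is a dict: "time_s": time; "joints": joint angles; "joint_velocities": joint speeds; "effort": joint torques, N m; "tcp_pos": TCP position; "ee_rot": TCP orientation; "wrist_force": force on the tool from outside, world axes, zero at the start; "moment": the same for the moment, N m; "gripper_width": opening from 0.0 (shut) to 1.0 (fully open).
Only numpy, scipy, OpenCV 4.12 (cv2) and the standard library are available. Lean on these libraries where they do the work, as an engineer would, in place of code of your own. Each camera call takes 0.05 s, during which the arm holds its last target.

## Working session

There is one attempt and no reset: what is moved stays moved. The work goes in short steps, Python scripts to look and compute and a shell command to move; the robot and the scene stay as the last step left them, time stands still between calls to the robot, and variables do not carry over. Pictures are saved under pics/ and viewed, and the job is handed in when it is done.

```bash
ls; mkdir -p pics; python3 - <<'E'
from station import *
import cv2
s=sense();print(s)
for n in ("scene","side"):
    p=capture(n);cv2.imwrite(f"pics/{n}0.png",p["image"]);print(n,p["shot"],p["mtx"],p["k1"],p["eye"],p["attitude"])
E
```

```text
pics
{'time_s': 0.0, 'joints': array([-6.20140817e+01,  2.20924650e+01,  3.78109664e-01, -3.01312933e-02,
       -6.84126539e+01, -1.48154539e+01]), 'joint_velocities': array([ 0.07928161, -0.0712881 ,  0.08154894, -0.04666079,  0.07455879,
        0.03395502]), 'effort': array([-9.42974475e-04, -3.90664816e+01,  1.87405747e+01,  4.21972007e+00,
        1.09458383e-02, -1.91365807e-04]), 'tcp_pos': array([ 0.14228135, -0.60799155,  0.24042727]), 'ee_rot': array([[-6.08365865e-04, -2.27659349e-01,  9.73740649e-01],
       [ 2.18693351e-03,  9.73738197e-01,  2.27660142e-01],
       [-9.99997424e-01,  2.26800671e-03, -9.45132220e-05]]), 'wrist_force': array([ 0.67610436, -0.28752885, -0.46456964]), 'moment': array([-0.01040541, -0.07714377, -0.02537029]), 'gripper_width': 0.9998174175940311}
scene 1 [[421.38603333   0.         273.51632844]
 [  0.         421.38603333 212.06854176]
 [  0.           0.           1.        ]] -0.02056667012042745 [1.1034012  0.29400075 0.84890572] [[-0.39632226 -0.6912856   0.60419606]
 [ 0.91804947 -0.29074046  0.26954619]
 [-0.01066916  0.66150903  0.7498613 ]]
side 2 [[438.78598203   0.         278.39158794]
 [  0.         438.78598203 210.97272032]
 [  0.           0.           1.        ]] -0.11388423162689362 [ 0.0800714  -0.97517258  0.73903519] [[ 0.91298517  0.22829758 -0.33813947]
 [-0.40752828  0.47075538 -0.78250244]
 [-0.01946244  0.85221452  0.5228304 ]]
```

View pics/scene0.png

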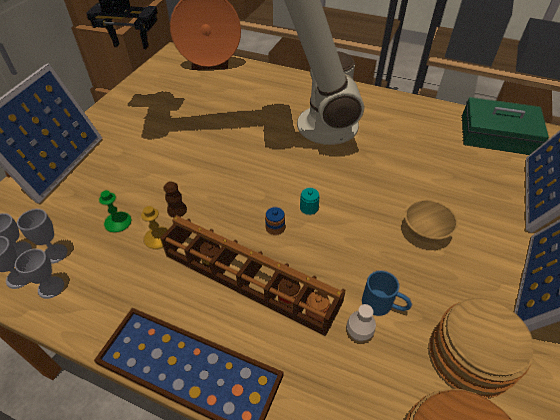

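View pics/side0.png

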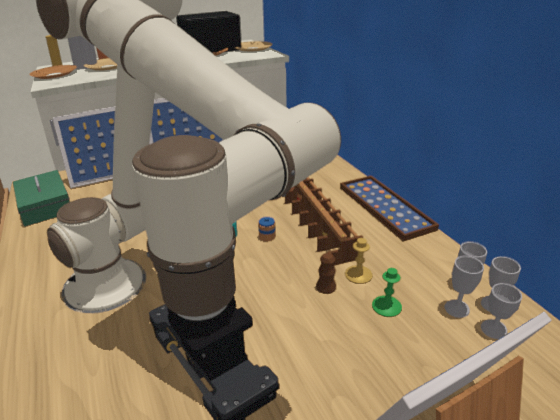

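The brass candlestick is at scene (152,228) and side (360,262). The green look-alike at scene (115,213) doesn't match. The blue-banded pot is at scene (275,219), and the turquoise one at (310,200) isn't meant. Image right in the scene view is +y, so counting starts from the -y end: f, e, d.

```bash
cat > h.py <<'E'
import numpy as np, cv2
from station import *
def undist(p,uv):
    uv=np.atleast_2d(np.array(uv,float)); K=p["mtx"]
    d=(uv-[K[0,2],K[1,2]])/[K[0,0],K[1,1]]
    x=d.copy()
    for _ in range(20): x=d/(1+p["k1"]*(x**2).sum(1,keepdims=True))
    return x
def at_z(p,uv,z):
    x=undist(p,uv); r=np.c_[x[:,0],-x[:,1],-np.ones(len(x))]@np.array(p["attitude"]).T
    e=np.array(p["eye"]); return e+r*((z-e[2])/r[:,2:3])
def cloud(p):
    Z=p["z_map"]; v,u=np.mgrid[:Z.shape[0],:Z.shape[1]]
    x=undist(p,np.c_[u.ravel(),v.ravel()]); z=Z.ravel()[:,None]
    P=(np.c_[x[:,0],-x[:,1],-np.ones(len(x))]*z)@np.array(p["attitude"]).T+np.array(p["eye"])
    P[z[:,0]==0]=np.nan
    return P.reshape(Z.shape+(3,))
def proj(p,X):
    c=(np.atleast_2d(X)-np.array(p["eye"]))@np.array(p["attitude"])
    s=np.c_[c[:,0],-c[:,1]]/-c[:,2:3]; s=s*(1+p["k1"]*(s**2).sum(1,keepdims=True))
    K=p["mtx"]; return s*[K[0,0],K[1,1]]+[K[0,2],K[1,2]]
E
python3 - <<'E'
from h import *
np.set_printoptions(precision=4,suppress=True)
zs=dict(rack=0,rail_a=.09,pot=0,candlestick=0,stock_1=0,shaker=0,vase=0,mug=0)
for n in ("scene","side"):
    p=capture(n)
    for t,z in zs.items():
        for m in mark_of(p,t): print(n,t,np.round(m["centre"],1),round(m["confidence"],2),at_z(p,m["centre"],z)[0])
    C=cloud(p); np.save(f"{n}.npy",C)
    b=C.reshape(-1,3); col=p["image"].reshape(-1,3)
    k=(b[:,2]>.083)&(b[:,2]<.097)&(b[:,0]>.45)&(b[:,0]<.85)&(abs(b[:,1])<.4)&(col.max(1)<140)
    np.save(f"{n}_rail.npy",b[k]); print(k.sum())
    cv2.imwrite(f"pics/{n}_crop.png",cv2.resize(p["image"][150:340,80:420] if n=="scene" else p["image"][160:320,220:420],None,fx=2.3,fy=2.3,interpolation=2))
E
```

```text
scene rack [263.9 262.3] 0.92 [0.5781 0.0319 0.    ]
scene rail_a [293.3 274.1] 0.88 [0.637  0.1296 0.09  ]
scene rail_a [212.3 236. ] 0.77 [ 0.6135 -0.0792  0.09  ]
scene rail_a [185.6 221.7] 0.77 [ 0.6003 -0.1583  0.09  ]
scene rail_a [264.1 257.6] 0.65 [0.6222 0.055  0.09  ]
scene rail_a [322.9 286.8] 0.64 [0.6421 0.1977 0.09  ]
scene rail_a [236.2 245.2] 0.58 [ 0.6157 -0.0168  0.09  ]
scene rail_a [376.  301.8] 0.23 [0.6335 0.3078 0.09  ]
scene pot [272.1 230.5] 0.8 [0.4792 0.0107 0.    ]
scene pot [305.9 210.1] 0.67 [ 0.3791  0.0665 -0.    ]
scene candlestick [119.6 220.9] 0.79 [ 0.6068 -0.376  -0.    ]
scene candlestick [158.6 237. ] 0.7 [ 0.6121 -0.2492  0.    ]
scene stock_1 [213.8 264.4] 0.84 [ 0.6311 -0.0776 -0.    ]
scene stock_1 [286.6 301.9] 0.77 [0.6567 0.1235 0.    ]
scene stock_1 [315.4 314. ] 0.6 [0.6598 0.1936 0.    ]
scene shaker [177.2 210. ] 0.96 [ 0.5137 -0.2547  0.    ]
scene mug [374.2 301.7] 0.77 [0.5792 0.3056 0.    ]
1691
side rack [297.6 226.8] 0.69 [0.5731 0.0214 0.    ]
side rail_a [341.5 229.4] 0.72 [ 0.612  -0.1615  0.09  ]
side rail_a [308.6 189.8] 0.67 [0.6338 0.0691 0.09  ]
side rail_a [329.1 214.7] 0.61 [ 0.6188 -0.0835  0.09  ]
side rail_a [298.6 183.9] 0.44 [0.6233 0.117  0.09  ]
side rail_a [317.2 203.6] 0.42 [ 0.6179 -0.0156  0.09  ]
side pot [265.8 237.4] 0.55 [0.4642 0.0115 0.    ]
side pot [230.2 237.4] 0.48 [0.3693 0.0569 0.    ]
side candlestick [390.3 301.3] 0.82 [ 0.6314 -0.3686  0.    ]
side candlestick [357.4 275.1] 0.63 [ 0.6131 -0.25    0.    ]
side candlestick [325.1 288. ] 0.44 [ 0.513  -0.2573  0.    ]
side stock_1 [330.  240.2] 0.55 [ 0.6267 -0.0824  0.    ]
side stock_1 [305.8 206.2] 0.39 [0.651 0.119 0.   ]
side mug [308.  191.1] 0.17 [0.7044 0.2065 0.    ]
280
```

View pics/scene_crop.png

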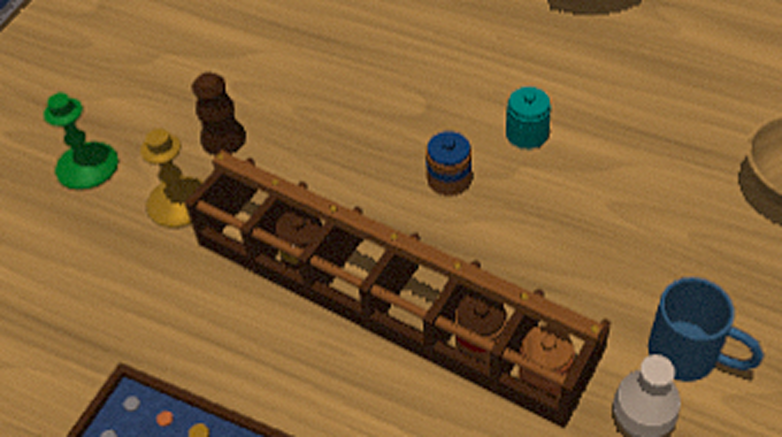

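View pics/side_crop.png

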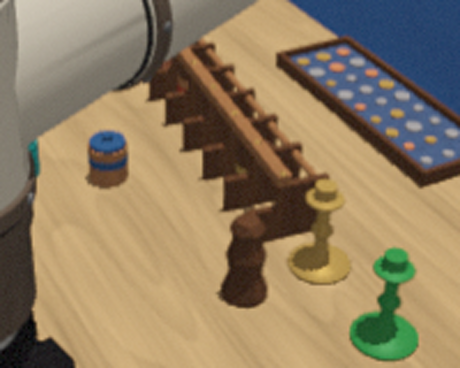

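The crop confirms it: the brass candlestick is at the -y end, bays 2, 5 and 6 from there hold stock, and bay 3 (rail_d) is empty. The blue-banded pot is in front of the rack. Next I'll refine the rack pose.

```bash
python3 - <<'E'
from h import *
from scipy.optimize import least_squares
np.set_printoptions(precision=4,suppress=True)
S=np.array([[.6003,-.1583],[.6135,-.0792],[.6157,-.0168],[.6222,.055],[.637,.1296],[.6421,.1977]])
D=np.array([[.612,-.1615],[.6188,-.0835],[.6179,-.0156],[.6338,.0691],[.6233,.117]])
ym=np.array([-175,-105,-35,35,105,175])/1e3
def T(q,X): c,s=np.cos(q[2]),np.sin(q[2]); return np.array([[c,-s],[s,c]])@X.T+np.array(q[:2])[:,None]
f=lambda q:np.r_[(T(q,np.c_[0*ym+.042,ym]).T-S).ravel(),(T(q,np.c_[0*ym+.042,ym]).T[:5]-D).ravel()]
r=least_squares(f,[.57,.02,-.1],loss="soft_l1",f_scale=.004);print("marks",r.x);print(r.fun.reshape(-1,2)*1e3)
# depth: rail points
for n in("scene","side"):
    C=np.load(n+".npy").reshape(-1,3)
    q=r.x; c,s=np.cos(q[2]),np.sin(q[2]); L=(C[:,:2]-q[:2])@np.array([[c,-s],[s,c]])
    k=(L[:,0]>.02)&(L[:,0]<.065)&(abs(L[:,1])<.24)&(C[:,2]>.08)&(C[:,2]<.1)
    print(n,k.sum(),"z med",np.median(C[k,2]),"L range x",np.percentile(L[k,0],[3,50,97]),"y",np.percentile(L[k,1],[.5,99.5]))
    for y0 in np.arange(-.21,.21,.07):
        kk=k&(L[:,1]>y0)&(L[:,1]<y0+.07)
        if kk.sum()>20: print(round(y0+.035,3),kk.sum(),np.percentile(L[kk,0],[3,50,97]),np.median(C[kk,2]))
    # pot: lid/band
    for ctr in([.472,.011],):
        k=(np.hypot(C[:,0]-ctr[0],C[:,1]-ctr[1])<.05)&(C[:,2]>.012)&(C[:,2]<.075)
        P=C[k]; print("pot n",k.sum(),"zmax",P[:,2].max())
        kl=P[:,2]<.05
        g=least_squares(lambda q:np.hypot(P[kl,0]-q[0],P[kl,1]-q[1])-.025,ctr,loss="soft_l1",f_scale=.002);print("side fit",g.x)
        k2=P[:,2]>.053; print("top mid",(P[k2].min(0)+P[k2].max(0))/2,np.median(P[k2],0))
    k=(np.hypot(C[:,0]-.613,C[:,1]+.25)<.05)&(C[:,2]>.09)
    print("candle top",k.sum(),np.median(C[k],0))
E
```

```text
marks [ 0.5815  0.0243 -0.0944]
[[  6.471    4.3926]
 [ -0.1305  -5.0191]
 [  4.268    2.2692]
 [  4.3665   0.1575]
 [ -3.8351  -4.7542]
 [ -2.3366  -3.1659]
 [ -5.229    7.5926]
 [ -5.4305  -0.7191]
 [  2.068    1.0692]
 [ -7.2335 -13.9425]
 [  9.8649   7.8458]]
scene 1563 z med 0.08935802052124286 L range x [0.0329 0.0436 0.0505] y [-0.209   0.2153]
-0.175 206 [0.0318 0.0416 0.0482] 0.08916837431473362
-0.105 224 [0.0324 0.0429 0.0487] 0.08910270633971812
-0.035 242 [0.0327 0.043  0.0494] 0.08909035310595737
0.035 262 [0.0339 0.0439 0.0501] 0.08951028802361866
0.105 284 [0.0345 0.0448 0.0509] 0.08938480377931635
0.175 304 [0.0347 0.0454 0.0508] 0.08978916246625746
pot n 429 zmax 0.0677357701686826
side fit [0.4684 0.0134]
top mid [0.4691 0.0139 0.0605] [0.4716 0.0153 0.0566]
candle top 205 [ 0.6213 -0.2448  0.0967]
side 509 z med 0.09095837521178263 L range x [0.0312 0.0374 0.0488] y [-0.2141  0.112 ]
-0.175 130 [0.0308 0.036  0.0476] 0.09071962852362503
-0.105 111 [0.0312 0.0369 0.0481] 0.09123101942354828
-0.035 106 [0.032  0.0376 0.0507] 0.09105450080811806
0.035 88 [0.0326 0.038  0.049 ] 0.09133667568591075
0.105 48 [0.0329 0.0401 0.0494] 0.09089256237467774
pot n 351 zmax 0.06989001053746713
side fit [0.4691 0.0143]
top mid [0.4679 0.0123 0.0615] [0.4663 0.0088 0.0585]
candle top 162 [ 0.6106 -0.2565  0.0976]
```

Rack pose is about (0.5815, 0.0265) with yaw −0.104. The pot is at (0.469, 0.0135), which is rack (−111, −24). I'll go above the -y end of the rail with the jaws shut and turned to the rack.

```bash
python3 -m creep '[[0,25,23,0,-0.04],[0,55,51,0,-0.1],[0,90,84,0,-0.17],[0,125,117,0,-0.24],[0,160,150,0,-0.3],[0,195,182,0,-0.334],[0,225,210,0,-0.334],[0,245,229,0,-0.334]]'; python3 -m creep '[[0,25,23,0,0],[0,60,56,0,0],[0,95,89,0,0],[0,130,121,0,0],[0,165,154,0,0],[0,195,182,0,0],[0,210,196,0,0],[0,210,196,0,0]]'
```

```text
time_s: 1.8
tcp_pos: [0.3892, -0.3777, 0.2419]
ee_rot: [[0.001, 0.102, 0.995], [-0.0, 0.995, -0.102], [-1.0, -0.0, 0.001]]
wrist_force: [0.7, 0.3, 0.7]
gripper_width: 0.358
time_s: 2.6
tcp_pos: [0.6008, -0.1798, 0.2412]
ee_rot: [[0.0, 0.099, 0.995], [-0.0, 0.995, -0.099], [-1.0, -0.0, 0.0]]
wrist_force: [-0.5, -0.8, -0.5]
gripper_width: 0.0
```

```bash
python3 -m creep '[[0,1,1,-25,0],[0,2,3,-50,0],[0,2,3,-75,0],[0,2,3,-95,0],[0,2,3,-108,0],[0,2,3,-114,0],[0,2,3,-114,0],[0,2,3,-114,0]]'; python3 - <<'E'
from h import *
np.set_printoptions(precision=4,suppress=True)
p=capture("scene");s=sense();t=s["tcp_pos"];tip=t-[0,0,.019];print(t,s["wrist_force"])
im=p["image"].copy()
q=[.5815,.0265,-.104];c,sn=np.cos(q[2]),np.sin(q[2])
def W(x,y,z): return [q[0]+c*x-sn*y,q[1]+sn*x+c*y,z]
big=cv2.resize(im[180:350,130:360],None,fx=3.4,fy=3.4,interpolation=2)
def dr(X,Y,col):
    a,b=(proj(p,[X,Y])-[130,180]+.5)*3.4
    cv2.line(big,tuple(int(v) for v in a),tuple(int(v) for v in b),col,1)
for x in(.034,.05):
    dr(W(x,-.215,.09),W(x,.215,.09),(0,255,0))
for y in np.arange(-.21,.22,.07): dr(W(.034,y,.09),W(.05,y,.09),(0,255,255)); dr(W(0,y,.046),W(.035,y,.046),(255,255,0)) 
cv2.imwrite("pics/ov1.png",big)
w=capture("wrist");cv2.imwrite("pics/w1.png",w["image"])
E
```

```text
time_s: 3.4
tcp_pos: [0.6033, -0.1772, 0.1283]
ee_rot: [[0.002, 0.099, 0.995], [-0.001, 0.995, -0.099], [-1.0, -0.0, 0.002]]
wrist_force: [0.6, -0.4, -0.3]
gripper_width: 0.004
[ 0.6034 -0.1771  0.1285] [ 0.2617 -0.0888  0.1089]
```

View pics/ov1.png

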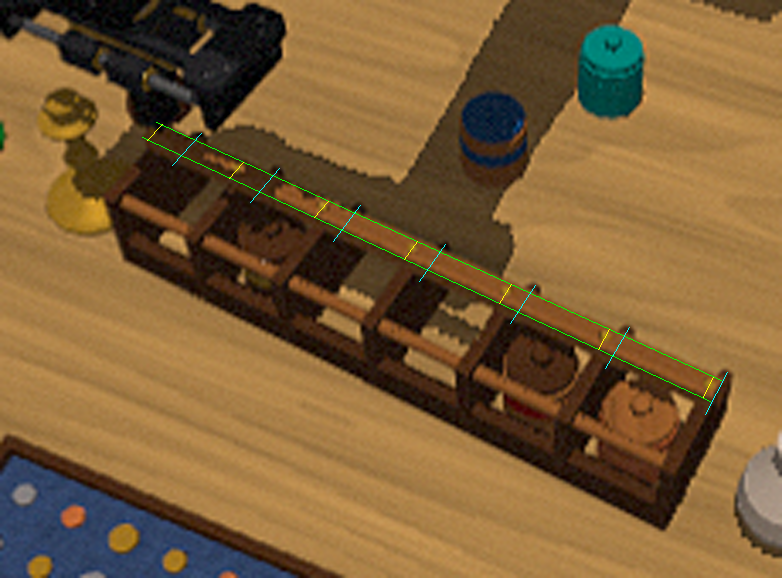

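View pics/w1.png

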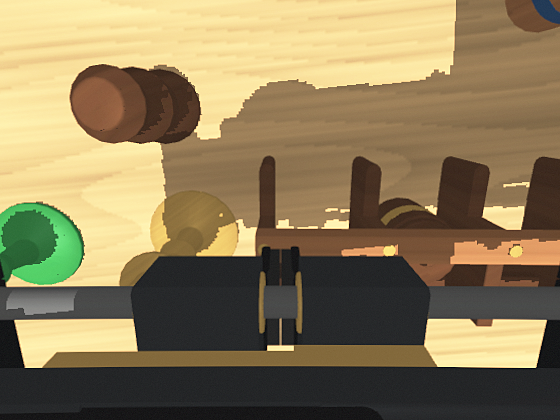

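The overlay fits the rack, and the wrist view shows the fingertips over the end of the rail. Lowering gently onto it.

```bash
python3 -m creep '[[0,0,0,-5,0],[0,0,0,-10,0],[0,0,0,-14,0],[0,0,0,-16,0],[0,0,0,-17.5,0],[0,0,0,-18.5,0],[0,0,0,-19,0],[0,0,0,-19,0]]';python3 -c "
from station import *
print(sense())"
```

```text
time_s: 4.3
tcp_pos: [0.6035, -0.177, 0.1096]
ee_rot: [[0.003, 0.099, 0.995], [-0.001, 0.995, -0.099], [-1.0, -0.0, 0.003]]
wrist_force: [0.2, 0.8, 0.5]
gripper_width: 0.002
{'time_s': 4.3, 'joints': array([-1.61390713e+00,  2.89611716e+01, -8.72681035e+00,  3.57362768e-02,
       -5.21374396e+01, -9.40758422e+01]), 'joint_velocities': array([-0.03425145,  0.01238318, -0.07893671, -0.05936994,  0.25330691,
        0.08426791]), 'effort': array([ 3.92709670e-03, -4.20025599e+01,  1.58569515e+01,  3.55186388e+00,
       -8.78840452e-02, -4.23983920e-05]), 'tcp_pos': array([ 0.60351717, -0.17700936,  0.1096043 ]), 'ee_rot': array([[ 3.03198054e-03,  9.87619508e-02,  9.95106469e-01],
       [-5.78037166e-04,  9.95111050e-01, -9.87606442e-02],
       [-9.99995236e-01, -2.75768172e-04,  3.07424542e-03]]), 'wrist_force': array([0.15774724, 0.832197  , 0.51789229]), 'moment': array([-0.0060538 , -0.01835998, -0.00237631]), 'gripper_width': 0.002185860381957867}
```

```bash
python3 -m creep '[[0,0,0,-0.5,0],[0,0,0,-1,0],[0,0,0,-1.5,0],[0,0,0,-2,0],[0,0,0,-2,0],[0,0,0,-2,0],[0,0,0,-2,0],[0,0,0,-2,0]]'
```

```text
time_s: 5.1
tcp_pos: [0.6036, -0.177, 0.1095]
ee_rot: [[0.004, 0.098, 0.995], [-0.001, 0.995, -0.098], [-1.0, -0.001, 0.004]]
wrist_force: [-2.1, 1.6, 7.7]
gripper_width: 0.007
```

Contact: 7.7 N at TCP z 0.1095. Now I'll run along the rail (direction (0.104, 0.995)) with a light press.

```bash
python3 -m creep '[[0,0.8,8,-1.5,0],[0,1.6,16,-1.5,0],[0,2.5,24,-1.5,0],[0,3.3,32,-1.5,0],[0,4.2,40,-1.5,0],[0,5,48,-1.5,0],[0,5.8,56,-1.5,0],[0,6.6,64,-1.5,0]]'
```

```text
time_s: 5.9
tcp_pos: [0.6112, -0.1136, 0.1095]
ee_rot: [[0.006, 0.097, 0.995], [-0.003, 0.995, -0.097], [-1.0, -0.002, 0.007]]
wrist_force: [-0.7, -3.7, 6.1]
gripper_width: 0.006
```

```bash
python3 -c "
from station import *
s=sense();print(s['wrist_force'],s['tcp_pos'])"
```

```text
[-0.65621587 -3.66274857  6.09524292] [ 0.61120563 -0.11358569  0.10947418]
```

```bash
python3 -m creep '[[0,0.7,8,-1.3,0],[0,1.4,16,-1.3,0],[0,2.2,24,-1.3,0],[0,3,32,-1.3,0],[0,3.8,40,-1.3,0],[0,4.6,48,-1.3,0],[0,5.2,56,-1.3,0],[0,5.8,64,-1.3,0]]'
```

```text
time_s: 6.7
tcp_pos: [0.6178, -0.05, 0.1095]
ee_rot: [[0.008, 0.097, 0.995], [-0.005, 0.995, -0.097], [-1.0, -0.004, 0.009]]
wrist_force: [-0.1, -3.2, 5.4]
gripper_width: 0.002
```

```bash
python3 -m creep '[[0,0.5,7,-1.3,0],[0,1.2,14,-1.3,0],[0,2,21,-1.3,0],[0,2.8,28,-1.3,0],[0,3.2,34,-1.3,0],[0,3.4,37,-1.3,0],[0,3.4,37,-1.3,0],[0,3.4,37,-1.3,0]]'
```

```text
time_s: 7.5
tcp_pos: [0.622, -0.013, 0.1095]
ee_rot: [[0.01, 0.096, 0.995], [-0.005, 0.995, -0.096], [-1.0, -0.004, 0.011]]
wrist_force: [-1.4, -2.0, 5.9]
gripper_width: 0.009
```

The fingertip has covered bays 1 and 2 and stopped mid bay 3 (rack y −35). Lifting off and going behind the pot, with the fingers slightly apart (≈17 mm) so they cup its back.

```bash
python3 -m creep '[[0,0,0,20,0],[0,0,0,50,0],[0.05,-20,3,60,0],[0.2,-55,9,60,0],[0.2,-95,15,60,0],[0.2,-135,22,60,0],[0.2,-170,28,60,0],[0.2,-195,31,60,0]]'; python3 -m creep '[[0.2,0,0,0,0],[0.2,0,0,0,0],[0.2,0,0,0,0],[0.2,0,0,0,0],[0.2,0,0,0,0],[0.2,0,0,0,0],[0.2,0,0,0,0],[0.2,0,0,0,0]]'; python3 - <<'E'
from h import *
p=capture("scene");cv2.imwrite("pics/s2.png",cv2.resize(p["image"][150:320,180:400],None,fx=3.4,fy=3.4,interpolation=2))
C=cloud(p).reshape(-1,3)
from scipy.optimize import least_squares
for ctr in([.469,.0135],[.374,.061]):
    k=(np.hypot(C[:,0]-ctr[0],C[:,1]-ctr[1])<.04)&(C[:,2]>.012)&(C[:,2]<.05)
    P=C[k]
    if len(P)>20: print(len(P),least_squares(lambda q:np.hypot(P[:,0]-q[0],P[:,1]-q[1])-.025,ctr,loss="soft_l1",f_scale=.002).x)
print(sense()["tcp_pos"],sense()["ee_rot"])
w=capture("wrist");cv2.imwrite("pics/w2.png",w["image"])
E
```

```text
time_s: 8.3
tcp_pos: [0.4244, 0.0183, 0.169]
ee_rot: [[0.009, 0.096, 0.995], [-0.005, 0.995, -0.095], [-1.0, -0.004, 0.01]]
wrist_force: [0.4, 0.9, -0.5]
gripper_width: 0.198
time_s: 9.1
tcp_pos: [0.4245, 0.0182, 0.1689]
ee_rot: [[0.009, 0.096, 0.995], [-0.005, 0.995, -0.096], [-1.0, -0.004, 0.01]]
wrist_force: [0.1, -0.2, 0.5]
gripper_width: 0.197
201 [0.46842865 0.01367383]
199 [0.36944542 0.07044025]
[0.42446176 0.01822092 0.16891126] [[ 0.00923634  0.09569553  0.9953678 ]
 [-0.00473809  0.99540327 -0.09565498]
 [-0.99994612 -0.00383264  0.0096473 ]]
```

View pics/s2.png

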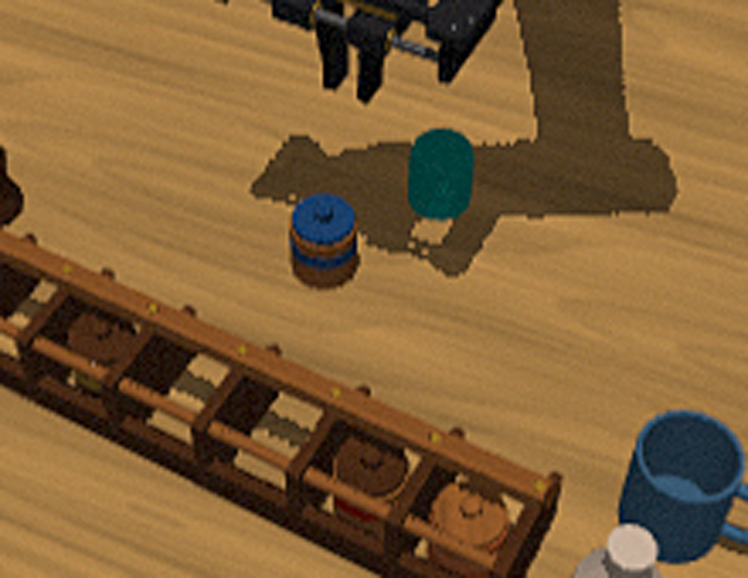

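View pics/w2.png

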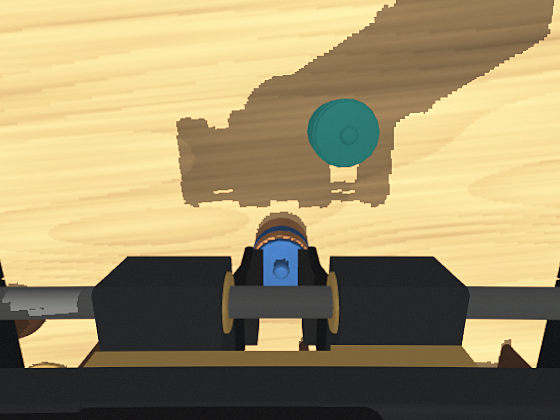

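Numbers agree: the pot is at (0.4684, 0.0137), with the finger front about 9 mm behind it and laterally centred. Lowering to a fingertip height of 15 mm.

```bash
python3 -m creep '[[0.2,0,0,-20,0],[0.2,0,0,-45,0],[0.2,0,0,-70,0],[0.2,0,0,-95,0],[0.2,0,0,-115,0],[0.2,0,0,-128,0],[0.2,0,0,-134,0],[0.2,0,0,-134,0]]'; python3 - <<'E'
from h import *
p=capture("side");cv2.imwrite("pics/s3.png",cv2.resize(p["image"][160:320,200:400],None,fx=3.4,fy=3.4,interpolation=2))
E
```

```text
time_s: 10.0
tcp_pos: [0.4242, 0.0181, 0.0345]
ee_rot: [[0.008, 0.096, 0.995], [-0.005, 0.995, -0.095], [-1.0, -0.005, 0.008]]
wrist_force: [0.7, -1.0, -0.2]
gripper_width: 0.199
```

View pics/s3.png

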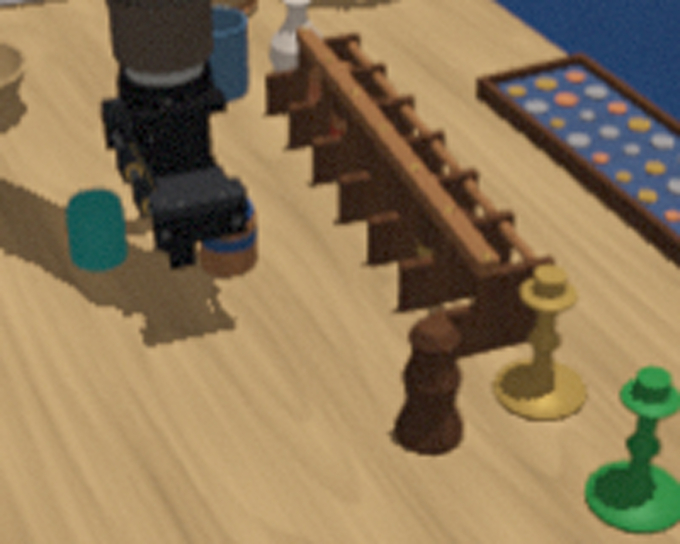

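```bash
python3 -m creep '[[0.2,4,-0.4,0,0],[0.2,8,-0.8,0,0],[0.2,12,-1.5,0,0],[0.2,17,-2.8,0,0],[0.2,22,-4,0,0],[0.2,27,-5.1,0,0],[0.2,31.5,-6.2,0,0],[0.2,36,-7.3,0,0]]'; cat > m.py <<'E'
from h import *
from scipy.optimize import least_squares
import sys
np.set_printoptions(precision=4,suppress=True)
q=[.5815,.0265,-.104];c,s=np.cos(q[2]),np.sin(q[2])
R=lambda P:(np.atleast_2d(P)[:,:2]-q[:2])@np.array([[c,-s],[s,c]])
t=sense()["tcp_pos"]; print("tcp rack",R(t)*1e3)
g=R(t)[0]+[.034,0]
for n in("scene","side"):
    p=capture(n); C=cloud(p).reshape(-1,3); L=R(C)
    k=(np.hypot(L[:,0]-g[0],L[:,1]-g[1])<.04)&(C[:,2]>.01)&(C[:,2]<.064)&(L[:,0]>g[0]-.03)
    hsv=cv2.cvtColor(p["image"],cv2.COLOR_BGR2HSV).reshape(-1,3)
    b=k&(hsv[:,0]>98)&(hsv[:,0]<125)&(hsv[:,1]>110)&(hsv[:,2]>40)
    top=b&(C[:,2]>.052)
    print(n,b.sum(),"lid mid",(np.percentile(L[top],3,axis=0)+np.percentile(L[top],97,axis=0))*500 if top.sum()>10 else None, "zmax",C[b,2].max() if b.any() else None)
    P=L[b&(C[:,2]<.048)]
    if len(P)>15: print("side fit",len(P),least_squares(lambda q:np.hypot(P[:,0]-q[0],P[:,1]-q[1])-.025,g,loss="soft_l1",f_scale=.002).x*1e3)
    if len(sys.argv)>1: cv2.imwrite(f"pics/{n}_{sys.argv[1]}.png",cv2.resize(p["image"][170:320,180:380],None,fx=3.5,fy=3.5,interpolation=2))
E
python3 m.py a
```

```text
time_s: 10.85
tcp_pos: [0.4609, 0.0108, 0.035]
ee_rot: [[0.009, 0.095, 0.995], [-0.005, 0.995, -0.095], [-1.0, -0.004, 0.009]]
wrist_force: [-2.0, -0.1, 1.5]
gripper_width: 0.198
tcp rack [[-118.3192  -28.0944]]
scene 233 lid mid [-84.7246 -27.5245] zmax 0.06342987649512344
side fit 45 [-85.9879 -27.9178]
side 27 lid mid None zmax 0.03782819434560425
side fit 27 [-84.5198 -27.911 ]
```

View pics/scene_a.png

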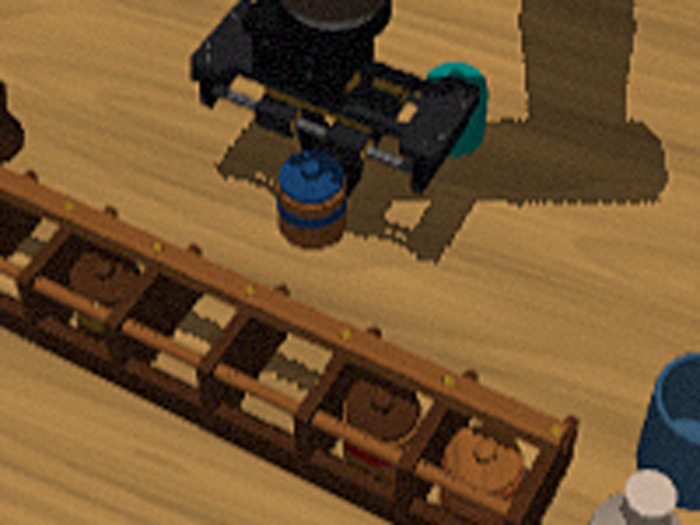

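```bash
python3 -m creep '[[0.2,5.9,-1.6,0,0],[0.2,11.7,-3.2,0,0],[0.2,17.6,-4.7,0,0],[0.2,23.5,-6.2,0,0],[0.2,29.4,-7.7,0,0],[0.2,35.2,-9.2,0,0],[0.2,41,-10.6,0,0],[0.2,47,-11.9,0,0]]'; python3 m.py b
```

```text
time_s: 11.75
tcp_pos: [0.5092, -0.001, 0.035]
ee_rot: [[0.011, 0.096, 0.995], [-0.005, 0.995, -0.096], [-1.0, -0.003, 0.011]]
wrist_force: [-0.1, -0.0, 0.2]
gripper_width: 0.197
tcp rack [[-69.0602 -34.8297]]
scene 248 lid mid [-35.2491 -33.6942] zmax 0.06389163648219764
side fit 45 [-36.4801 -35.1509]
side 25 lid mid None zmax 0.040260942432134295
side fit 25 [-36.4886 -34.6725]
```

View pics/scene_b.png

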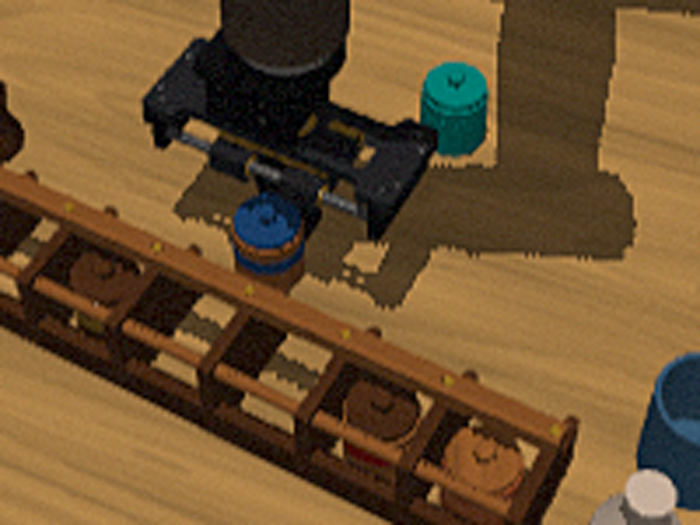

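View pics/side_b.png

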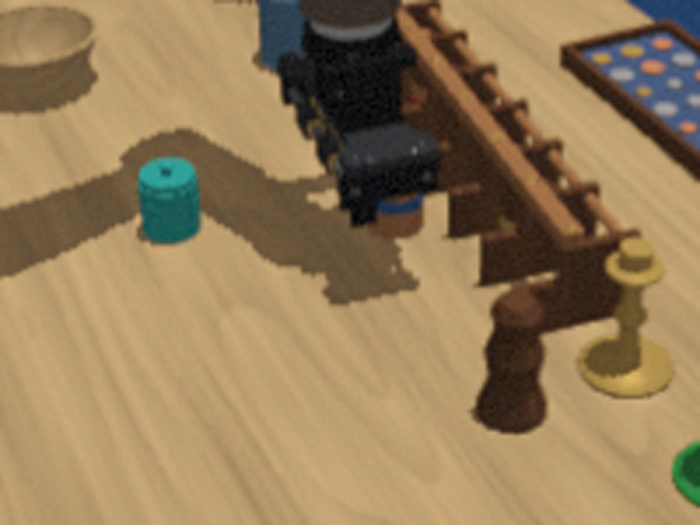

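The pot is aligned at rack (−36, −35) in front of bay 3, so I'm pushing straight in.

```bash
python3 -m creep '[[0.2,5,-0.5,0,0],[0.2,10,-1,0,0],[0.2,15,-1.6,0,0],[0.2,20,-2.1,0,0],[0.2,25,-2.6,0,0],[0.2,30,-3.1,0,0],[0.2,35,-3.6,0,0],[0.2,40,-4.2,0,0]]'; python3 m.py c
```

```text
time_s: 12.65
tcp_pos: [0.5503, -0.0051, 0.0351]
ee_rot: [[0.012, 0.096, 0.995], [-0.004, 0.995, -0.096], [-1.0, -0.003, 0.012]]
wrist_force: [-1.2, 0.1, 0.5]
gripper_width: 0.202
tcp rack [[-27.7135 -34.673 ]]
scene 142 lid mid [ -1.967  -33.9196] zmax 0.06376954507089849
side fit 18 [  4.7386 -35.9288]
side 15 lid mid None zmax 0.03731005562140555
```

View pics/scene_c.png

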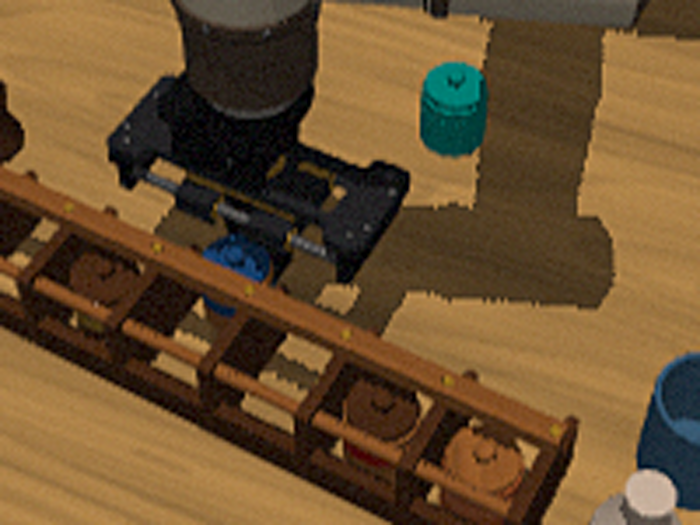

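Going in cleanly. I'll back off a few mm and raise the tip to 22.5 mm, still below 25, so the gripper's body clears the rail for the last stretch.

```bash
python3 -m creep '[[0.2,-2.5,0.3,0,0],[0.2,-5,0.5,0,0],[0.2,-5,0.5,3,0],[0.2,-5,0.5,6,0],[0.2,-5,0.5,7.5,0],[0.2,-5,0.5,7.5,0],[0.2,-3,0.3,7.5,0],[0.2,-1,0.1,7.5,0]]'
```

```text
time_s: 13.55
tcp_pos: [0.5501, -0.005, 0.0426]
ee_rot: [[0.013, 0.096, 0.995], [-0.004, 0.995, -0.096], [-1.0, -0.003, 0.013]]
wrist_force: [0.4, 1.2, -0.6]
gripper_width: 0.2
```

```bash
python3 -m creep '[[0.2,3,-0.3,-0.3,0],[0.2,7,-0.7,-0.3,0],[0.2,11,-1.1,-0.3,0],[0.2,15,-1.6,-0.3,0],[0.2,18,-1.9,-0.3,0],[0.2,21,-2.2,-0.3,0],[0.2,21,-2.2,-0.3,0],[0.2,21,-2.2,-0.3,0]]'; python3 m.py d
```

```text
time_s: 14.35
tcp_pos: [0.5714, -0.0071, 0.0424]
ee_rot: [[0.014, 0.096, 0.995], [-0.004, 0.995, -0.096], [-1.0, -0.003, 0.014]]
wrist_force: [-0.5, 0.4, -0.7]
gripper_width: 0.203
tcp rack [[ -6.5928 -34.4908]]
scene 97 lid mid [ 25.8967 -33.2941] zmax 0.05891172834628455
side fit 19 [ 26.4888 -34.078 ]
side 0 lid mid None zmax None
```

View pics/scene_d.png

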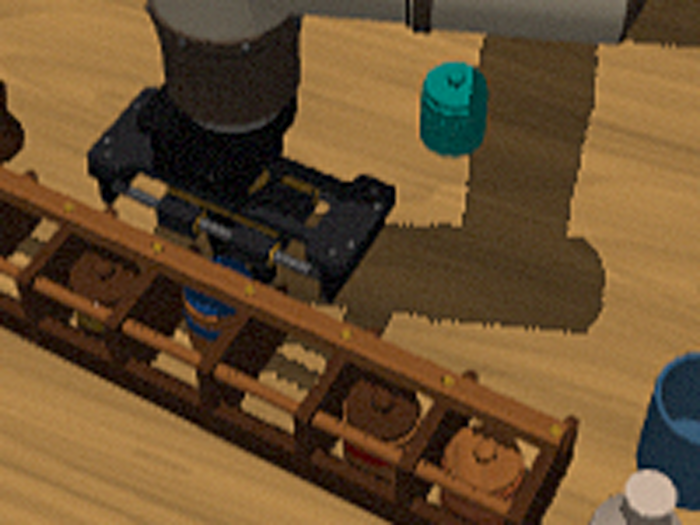

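```bash
python3 -m creep '[[0.2,2,-0.2,0,0],[0.2,4,-0.5,0,0],[0.2,6,-0.7,0,0],[0.2,8,-0.9,0,0],[0.2,9,-1,0,0],[0.2,9,-1,0,0],[0.2,9,-1,0,0],[0.2,9,-1,0,0]]'; python3 m.py e
```

```text
time_s: 15.25
tcp_pos: [0.5804, -0.0081, 0.0425]
ee_rot: [[0.014, 0.096, 0.995], [-0.004, 0.995, -0.095], [-1.0, -0.003, 0.014]]
wrist_force: [-0.1, -0.2, -0.4]
gripper_width: 0.205
tcp rack [[  2.4602 -34.5171]]
scene 126 lid mid [ 47.3506 -34.4919] zmax 0.060999754768624626
side fit 18 [ 34.9908 -33.9089]
side 0 lid mid None zmax None
```

The pot's centre is at x ≈ 35, so its rear is about 10 mm past the divider ends. Retreating straight back, then up.

```bash
python3 -m creep '[[0.2,-4,0.4,0,0],[0.2,-12,1.2,0,0],[0.2,-25,2.5,0,0],[0.2,-40,4,0,0],[0.2,-55,5.5,0,0],[0.2,-68,7,10,0],[0.2,-75,7.5,30,0],[0.2,-75,7.5,60,0]]'; python3 -m creep '[[0.2,0,0,35,0],[0.2,0,0,70,0],[0.2,-20,0,105,0],[0.2,-50,0,130,0],[0.2,-80,0,140,0],[0.2,-100,0,145,0],[0.2,-100,0,145,0],[0.2,-100,0,145,0]]'; python3 - <<'E'
from h import *
np.set_printoptions(precision=4,suppress=True)
q=[.5815,.0265,-.104];c,s=np.cos(q[2]),np.sin(q[2])
for n in("scene","side"):
    p=capture(n);C=cloud(p).reshape(-1,3);L=(C[:,:2]-q[:2])@np.array([[c,-s],[s,c]])
    hsv=cv2.cvtColor(p["image"],cv2.COLOR_BGR2HSV).reshape(-1,3)
    b=(np.hypot(L[:,0]-.035,L[:,1]+.035)<.04)&(C[:,2]>.01)&(C[:,2]<.072)&(hsv[:,0]>98)&(hsv[:,0]<125)&(hsv[:,1]>110)&(hsv[:,2]>40)
    print(n,b.sum(),L[b].min(0)*1e3,L[b].max(0)*1e3,C[b,2].max())
    for m in mark_of(p,"pot")+mark_of(p,"candlestick")+mark_of(p,"shaker"): print(m["centre"],m["confidence"],at_z(p,m["centre"],0)[0])
    a=p["image"][150:350,80:400] if n=="scene" else p["image"][140:330,200:440]
    cv2.imwrite(f"pics/{n}_f.png",cv2.resize(a,None,fx=2.4,fy=2.4,interpolation=2))
print(sense()["tcp_pos"],sense()["wrist_force"])
E
```

```text
time_s: 16.15
tcp_pos: [0.5022, -0.001, 0.1017]
ee_rot: [[0.008, 0.096, 0.995], [-0.005, 0.995, -0.095], [-1.0, -0.004, 0.009]]
wrist_force: [1.1, -0.1, 0.8]
gripper_width: 0.199
time_s: 16.95
tcp_pos: [0.4019, -0.0009, 0.247]
ee_rot: [[0.01, 0.095, 0.995], [-0.005, 0.995, -0.095], [-1.0, -0.004, 0.01]]
wrist_force: [-0.0, 0.7, 0.8]
gripper_width: 0.204
scene 127 [ 36.8231 -57.2888] [ 60.7708 -13.6019] 0.061234241148657165
[307.3, 213.0] 0.84 [0.3874 0.0736 0.    ]
[241.7, 267.8] 0.75 [ 0.6135 -0.0108  0.    ]
[236.5, 244.9] 0.47 [ 0.5567 -0.0534  0.    ]
[121.0, 221.3] 0.98 [ 0.6065 -0.3716  0.    ]
[156.4, 234.6] 0.6 [ 0.6077 -0.2589  0.    ]
[173.9, 212.1] 0.7 [ 0.5237 -0.2589  0.    ]
[424.9, 233.5] 0.64 [0.3361 0.3759 0.    ]
[261.9, 256.4] 0.23 [0.564  0.0201 0.    ]
side 80 [ 10.9888 -58.0622] [ 42.8358 -18.455 ] 0.06889398937875724
[228.8, 236.8] 0.64 [0.3666 0.0616 0.    ]
[387.4, 305.0] 0.93 [ 0.6175 -0.376   0.    ]
[355.8, 275.0] 0.67 [ 0.6095 -0.2479  0.    ]
[324.7, 287.2] 0.57 [ 0.5135 -0.2543  0.    ]
[191.0, 189.4] 0.42 [0.3384 0.4001 0.    ]
[ 0.4024 -0.001   0.2463] [ 0.4411  0.2278 -0.169 ]
```

View pics/scene_f.png

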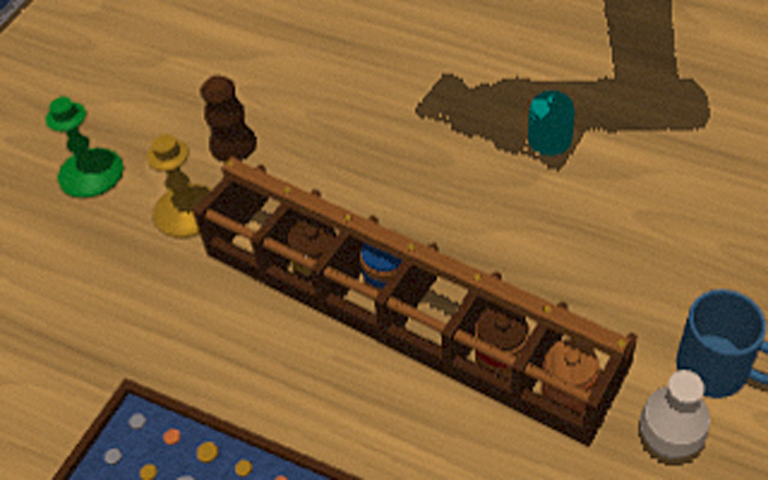

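View pics/side_f.png

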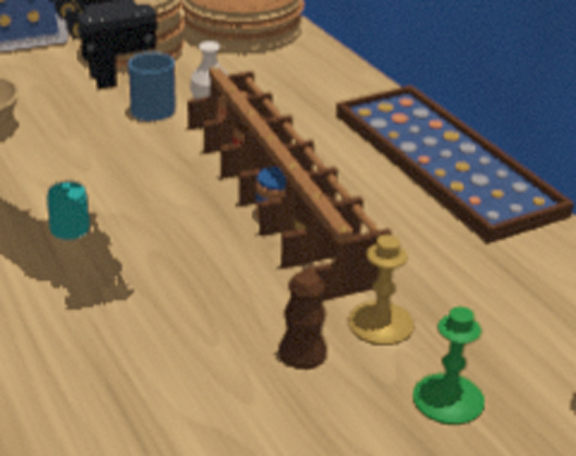

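Both views show the pot upright in the third bay from the candlestick, spanning rack x ≈ 11 to 61, with everything else where it stood. Handing in.

```bash
python3 -c "
from station import *
print(finish_job())"
```

```text
the job is handed in; nothing more can be done
None
```

The job is done and handed in at about 17 s of the 67 s allowed; the hand-in gives no verdict.

- **Counting:** The brass candlestick stands at the −y end, so I counted from there. I ran the shut fingertips along the top of the rail, pressing with about 5–8 N at the readings. They went from the rail's end over the first and second bays and stopped in the middle of the third (rail_d).
- **Pushing:** I pushed the blue-banded pot from behind with the fingers slightly apart. They never gripped it, and wrist readings between pushes stayed under about 3 N. The fingertips were at 15–16 mm height, and about 23 mm for the last stretch so the gripper's body cleared the rail. Then I backed straight off and lifted away.

**Last checks:**
- Both cameras show the pot upright in the third bay. It spans about 11 to 61 mm past the front ends of the dividers, and is centred across the bay to within about 2 mm.
- The candlestick and shaker measured within about 1 cm of their first positions, which is the networks' own scatter. In the pictures nothing but the pot looks moved.
- **Disagreement:** with the rail hiding part of the pot's lid, its middle measured 47 mm in rack x. The fit to the pot's side gave 35 mm, which agrees with the gripper's position, so I relied on that. The detector also gave one extra low-confidence pot on the rack, and missed the pot in the last side view.

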